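# Unlock a field test set and hold its range selector at the third click

## Task

Slide the metal lock plate straight up out of the grooved posts on the test set and stand it upright in the empty trough of the steel rest on the bench. Then grip the freed knob, turn it clockwise from its rest position by three clicks, without running past the third stop, and finish still holding it there: it is sprung and runs back if let go. Do not push the other things on the bench about.

Things in the scene. Friction and masses are not known exactly. Their poses are not given: they have to be found in the camera images.
- case: Test set: grey flat box with yellow end bumpers, 210 x 170 x 45 mm, fixed. Origin on the bench right under the knob's axis, z up; the box spans x -83 to +133, y -88 to +88 mm. Knob near its -x end, flat display at its +x end. White ticks on top, 24 degrees apart on a 36 mm radius, mark rest (on the knob's -x side) and, clockwise seen from above, stops one to four.
- holder (a point): Slotted holder on the case: two grey grooved posts, 55 mm high above the case's top face. This point is half-way between them on that face, 45 mm above the bench; axes as the case. The posts (14 x 17 mm) stand 50 mm either way along x; grooves 7 mm wide, 8 mm deep, open at the top. The knob's axis is 13 mm to its +y side.
- plate: Lock plate: loose upright aluminium plate, 0.1 to 0.2 kg, 100 mm wide (its x), 5 mm thick (y), 90 mm high (z), origin mid bottom edge, with a cut-out 64 x 22 mm there (two feet). Top rim 10 mm thick, 80 long, 16 high. At the start it stands on the case in the posts' grooves, along the case's x, close beside the knob's bar, so the knob cannot turn. It must rise 55 mm to leave the grooves.
- plate_center (a point): Centre of the lock plate, 45 mm above its bottom edge; axes as the plate.
- plate_edge (a point): Grip point on the plate: middle of its thick top rim, 82 mm above its bottom edge, 8 mm below its top; axes as the plate. Pinch it across the plate's y (10 mm) from above.
- rest: Rest: fixed steel trough to stand the plate in, empty at first. Origin under its centre on the bench, z up. Base 140 x 60 mm. The open-topped trough runs along its x: inside 120 mm long, 13 mm wide, floor 5 mm and wall tops 40 mm above the bench. The plate may go in either way round and then leans a little (up to 0.3 rad).
- rest_slot (a point): Middle of the trough's floor, 5 mm above the bench; axes as the rest.
- knob_axis (a point): Knob: dark bar 44 mm long (its x), 14 mm wide (y), 38 mm high, on a disc of 48 mm diameter, with a white pointer line on top towards its -x end. This point is on its axis, level with the case's top face, z up; disc top 16 mm and bar top 54 mm above it. Its axes turn with it; in the rest position they are parallel to the case's.
- knob_grip (a point): Grip point on the knob: on its axis, 38 mm above the case's top face (83 mm above the bench), 16 mm below the bar's top; axes as the knob. Pinch the bar across its y (14 mm) from above.
- selector (a joint): Knob angle, rad: 0 at rest, grows clockwise seen from above. One click is 0.419 (24 degrees): stops at 0.419, 0.838, 1.257 (third), 1.676; end at 1.84. A 0.065 to 0.085 N m spring turns it back to rest when let go. Each click is felt as the moment needed rising to about 0.12 N m just past a stop, then falling to about 0.03 N m just before the next.
- pliers: Bystander: pliers with yellow handles, 140 mm long, lying on the bench; leave alone.
- cassettes: Bystander: stack of three flat plastic splice cassettes, 100 x 150 x 28 mm; leave alone.
- closure: Bystander: dark grey dome-shaped splice closure, 170 mm across, 175 mm high, standing on the bench; leave alone.
Not all that is in view belongs to the job. There is more than one size of the plate; the one meant has the size given above.

How it is judged:
On the way, in this order (a step that is already met when the one before it is completed fails the run):
1. the plate is clear of the grooved posts (z of plate in the frame of case above 0.1 m and value of joint selector below 0.25 rad), for 0.1 s.
2. the plate stands upright in the trough, let go (x of plate_center in the frame of rest between -0.02 and 0.02 m and y of plate_center in the frame of rest between -0.02 and 0.02 m and height (world z) of plate_center below 0.058 m and angle between plate_center's own z axis and vertical below 0.4 rad and contact force between the fingers and plate below 0.1 N and linear speed of plate below 0.03 m/s), for 0.2 s.
3. the knob is gripped and at the first click (value of joint selector above 0.25888 rad and contact force between the fingers and selector above 0.5 N).
4. the knob is held at its third stop (value of joint selector between 1.09664 and 1.41664 rad and contact force between the fingers and selector above 1 N), for 0.5 s.
At the end, for the whole second after the job is handed in: The knob is at its third stop (1.257 rad, within 0.16 rad), still, and gripped by the fingers with at least 1 N, while the plate stands released and still in the trough of the rest (centre within 20 mm of the trough's middle both ways, less than 0.4 rad from upright, bottom down in the trough) (all of step 2 and all of step 4 and velocity of joint selector between -0.1 and 0.1 rad/s); the arm keeps its last pose, push and grip.
It fails at once if the knob is run past the third stop (more than half a click) (value of joint selector above 1.46608 rad).
It fails at once if the pair of pliers is pushed about (more than 30 mm) (distance of pliers from where it was at the start of the episode above 0.03 m).
It fails at once if the stack of cassettes is pushed about (more than 30 mm) (distance of cassettes from where it was at the start of the episode above 0.03 m).
It fails at once if the grey dome is pushed about (more than 30 mm) (distance of closure from where it was at the start of the episode above 0.03 m).
It also fails if it takes over 64 s, if anything falls off the work surface, if the arm or the gripper's body presses on something with over 40 N, if the wrist force passes 120 N, or if a joint passes its speed limit or range.

## Robot

A 6-joint arm with a two-finger parallel gripper is mounted at the origin on the work surface. World frame = base frame: x ahead of the robot, y to its left, z up, the work surface at z = 0. Lengths are in m, angles in rad, forces in N, time in s.
With the tool pointing down it reaches from about 0.35 to 0.775 m from the base axis. Payload 7.3 kg.
Tool frame: the origin (TCP) lies at the very end of the fingers, on their centre line; the grasp point (between the pads) lies 19 mm behind it; z points along the fingers, y is the line along which they close (so a half turn about z gives the same grasp; the last joint's range is limited). The gripper opens to 92 mm and grips with 3 to 60 N. Pads are 19 mm wide; open, the fingers measure 130 mm over their backs; the gripper's body (75 mm by 190 mm) begins 47 mm behind the grasp point.
Start: joints at [-0.146, 0.342, 1.524, -0, 1.275, -0.146], TCP at [0.525, 0, 0.227] pointing down, gripper open.
Joint ranges: [-2.53, 2.53], [-0.77, 2.02], [0.04, 2.7], [-1, 4.14], [0.28, 2.66], [-3.11, 3.11]. Speed limits (rad/s): [2.57, 2.57, 3.14, 3.14, 3.14, 3.14].

## Interface

Orientations are given as [roll, pitch, yaw] about the fixed x, y, z axes, in that order (R = Rz(yaw) Ry(pitch) Rx(roll)).
In Python, from cell import robot gives the robot as it stands. The module is installed in compiled form; this text tells all that it offers.
- The arm moves only by the tool arm_command, never from a script. Its argument "moves" is a list of rows, each a list of 3 entries, a list of its own where there are three numbers: the shift along the tool's x, y, z in m, then the turn, a rotation vector about the tool's x, y, z in rad, then the finger opening in m, from 0 to 0.0918. In form: [[[dx, dy, dz], [ax, ay, az], claw], ...]. A call has exactly 5 rows; each row is the pose to reach, as a shift and turn from the pose commanded when the call began, along the tool's axes at that moment; what a row does not reach only later rows make up. A row lasts 1/10 s, in which the tool goes at most 50 mm and 8.59 degrees, less where a joint would pass 70% of its speed; a pose out of reach is approached as far as the arm can. A call with a gripper value outside its range is refused whole. The fingers move at their own pace and stop on an object; "squeeze" is the grip in N (left out, the last holds). Time passes only in rows, so rows that repeat a pose let the fingers close, or fill a call up. It gives the time, the measured TCP pose, the force, the opening and the grip force at its end, in the units of the state.
- robot.observe(): the state, without advancing time (a new reading comes with each control period).
- robot.read_camera(name): name is "scene" or "side" or "wrist"; returns the picture (420x560x3 uint8, red, green, blue); there is no depth.
- robot.camera_model(name): a dict with "fx", "fy", "cx", "cy" (pixels), "k1" (the pictures are not rectified: a ray, as slopes to the right and down, at radius r is drawn at 1 + k1 r^2 times it, then the intrinsics apply), "R" (3x3) and "t" (3): a world point X has camera coordinates R X + t. Camera axes: x right, y down, z forward; pixel columns grow to the right and rows downward; lengths in m; the calibration is good to about 2 mm. A picture is of the moment at which its call begins: read the wrist's pose just before it. camera_model takes no time and is no camera call; for the wrist camera it gives the pose at the moment of the call.
- robot.hand_in(): hands the job in; it is judged then, once.
The state is a dict: "time": time; "qpos": joint angles; "qvel": joint speeds; "joint_efforts": joint torques, N m; "tool_pos": TCP position; "tool_rot": TCP orientation; "contact_force": force on the tool from outside, world axes, zero at the start; "torque": the same for the moment, N m; "opening": finger opening in m; "grip_force": force on a finger pad.
Only numpy, scipy, OpenCV 4.12 (cv2) and the standard library are available. Lean on these libraries where they do the work, as an engineer would, in place of code of your own. Each camera call takes 0.05 s, during which the arm holds its last target. There are 200 camera calls.

## Working session

There is one attempt and no reset: what is moved stays moved. The work goes in short steps, Python scripts to look and compute and a tool call to move; the robot and the scene stay as the last step left them, time stands still between calls to the robot, and variables do not carry over. Pictures are saved under pics/ and viewed, at most 10 in all, crops included, and the job is handed in when it is done.

Besides the shell and the picture viewer there is one more tool, called by a JSON object that holds its "api" and its "payload", one argument or row to a line. arm_command: Moves the arm, as the interface text tells. Its arguments: {"type":"object","properties":{"moves":{"type":"array"},"squeeze":{"type":"number"}},"required":["moves"]}

```bash
mkdir -p pics
cat > h.py <<'E'
import numpy as np, cv2
from cell import robot
def grab(n):
    m=robot.camera_model(n); im=robot.read_camera(n); return m,im
def ray(m,u,v):
    d=np.array([(u-m["cx"])/m["fx"],(v-m["cy"])/m["fy"]]); p=d.copy()
    for _ in range(20): p=d/(1+m["k1"]*(p@p))
    R=np.array(m["R"]); t=np.array(m["t"])
    return -R.T@t, R.T@np.array([p[0],p[1],1.])
def on_z(m,u,v,z):
    c,d=ray(m,u,v); return c+d*(z-c[2])/d[2]
def tri(obs):
    A=np.zeros((3,3)); b=np.zeros(3)
    for m,u,v in obs:
        c,d=ray(m,u,v); d/=np.linalg.norm(d); P=np.eye(3)-np.outer(d,d); A+=P; b+=P@c
    return np.linalg.solve(A,b)
def proj(m,X):
    x=np.array(m["R"])@X+np.array(m["t"]); p=x[:2]/x[2]; p=p*(1+m["k1"]*(p@p))
    return p*[m["fx"],m["fy"]]+[m["cx"],m["cy"]]
E
python3 - <<'E'
from h import *
print(robot.observe())
for n in("scene","side","wrist"):
    m,im=grab(n); np.save(f"pics/{n}0.npy",im); cv2.imwrite(f"pics/{n}0.png",im[...,::-1]); print(n,{k:np.round(v,3).tolist() for k,v in m.items()})
E
```

```text
{'time': 0.0, 'qpos': array([-1.46036130e-01,  3.42717617e-01,  1.52501283e+00, -1.18462628e-05,
        1.27542205e+00, -1.46003003e-01]), 'qvel': array([ 4.65729385e-05,  7.46606268e-04,  1.40201509e-03, -1.74845384e-03,
       -1.54292829e-04, -1.29673004e-03]), 'joint_efforts': array([ 7.61924657e-04, -4.31245601e+01, -2.44219762e+01,  7.17750052e-02,
        5.59406646e-02, -1.04314388e-04]), 'tool_pos': array([5.24586495e-01, 6.04665039e-05, 2.26049088e-01]), 'tool_rot': array([-3.14004776e+00, -2.15725599e-04,  1.57076649e+00]), 'contact_force': array([-0.0834377 , -0.08769312,  0.17903841]), 'torque': array([-0.00092647, -0.03892581, -0.00109856]), 'grip_force': 0.0, 'opening': 0.0920347242588207}
scene {'fx': 402.989, 'fy': 402.989, 'cx': 276.318, 'cy': 208.168, 'k1': -0.014, 'R': [[0.873, 0.488, -0.007], [0.285, -0.521, -0.804], [-0.397, 0.7, -0.594]], 't': [-0.474, -0.055, 1.501]}
side {'fx': 487.711, 'fy': 487.711, 'cx': 275.155, 'cy': 208.682, 'k1': -0.157, 'R': [[0.995, -0.099, -0.014], [-0.063, -0.513, -0.856], [0.078, 0.852, -0.517]], 't': [-0.537, 0.101, 1.667]}
wrist {'fx': 316.89, 'fy': 316.89, 'cx': 280.265, 'cy': 211.208, 'k1': -0.025, 'R': [[1.0, -0.0, -0.003], [0.0, -0.962, 0.273], [-0.003, -0.273, -0.962]], 't': [-0.524, -0.035, 0.39]}
```

View pics/scene0.png

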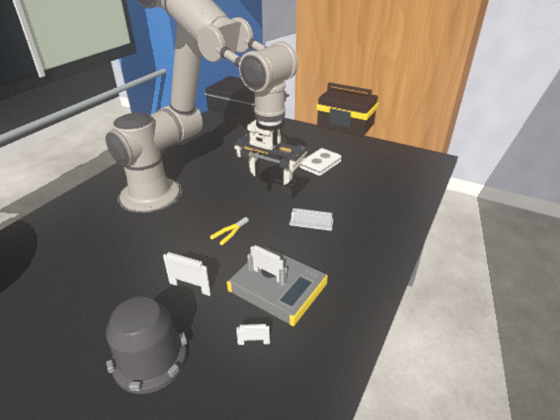

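View pics/side0.png

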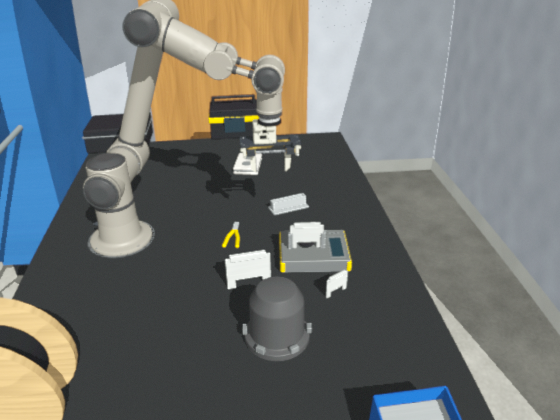

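View pics/wrist0.png

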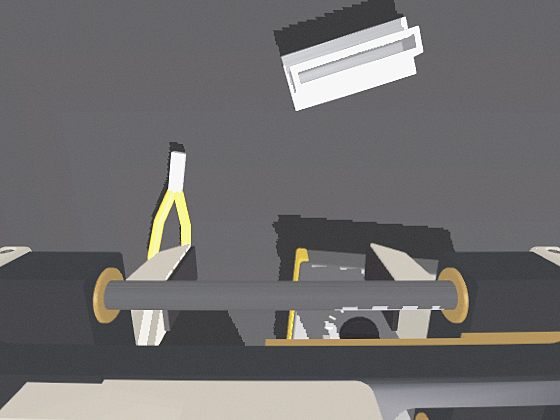

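The wrist view shows the rest whole, with its trough running from about (295,80) to (415,40). The case lies at about (277,283) in the scene view and (315,250) in the side view. The plate is in the posts at (267,262) scene, and the other plates stand free.

Run:
```python
from h import *
S=robot.camera_model("scene");D=robot.camera_model("side");W=robot.camera_model("wrist")
print("camW",ray(W,280,211))
for n,p in dict(centre=(277,283)).items(): print(n,on_z(S,*p,.045),on_z(D,315,245,.045))
im=np.load("pics/scene0.npy"); hsv=cv2.cvtColor(im,cv2.COLOR_RGB2HSV)
for nm,m in(("scene",S),("side",D)):
    hsv=cv2.cvtColor(np.load(f"pics/{nm}0.npy"),cv2.COLOR_RGB2HSV)
    k=cv2.inRange(hsv,(18,120,90),(35,255,255)); n,l,st,c=cv2.connectedComponentsWithStats(k)
    for i in range(1,n):
        if st[i,4]>15: print(nm,st[i],c[i],on_z(m,*c[i],.03))
# rest in wrist image: bright blob top
g=cv2.cvtColor(np.load("pics/wrist0.npy"),cv2.COLOR_RGB2GRAY)
n,l,st,c=cv2.connectedComponentsWithStats((g>135).astype(np.uint8)*255)
for i in range(1,n):
    if st[i,4]>800 and c[i][1]<120:
        r=cv2.minAreaRect(np.argwhere(l==i)[:,::-1].astype(np.float32)); print(st[i],r,[on_z(W,*p,.04) for p in cv2.boxPoints(r)])
for n in("scene","side"):
    a=np.load(f"pics/{n}0.npy"); y,x=(200,140) if n=="scene" else (180,200)
    cr=a[y:y+150,x:x+200]; cv2.imwrite(f"pics/{n}_crop.png",cv2.resize(cr,None,fx=4,fy=4,interpolation=cv2.INTER_CUBIC)[...,::-1])
wr=np.load("pics/wrist0.npy")[0:120,260:440]; cv2.imwrite("pics/wc.png",cv2.resize(wr,None,fx=4,fy=4)[...,::-1])
```

```text
camW (array([0.52485188, 0.07266747, 0.38359228]), array([-0.00339731, -0.27271849, -0.96208847]))
centre [ 0.65638492 -0.1984489   0.045     ] [ 0.64906241 -0.18214015  0.045     ]
scene [316 102  63  19 365] [350.4        111.02739726] [0.40580985 1.01033484 0.03      ]
scene [280 147  10   4  20] [284.4  148.85] [0.30354188 0.49842752 0.03      ]
scene [210 223  30  22 257] [225.31906615 233.05058366] [ 0.40412046 -0.08010826  0.03      ]
scene [290 274  38  53 379] [308.01055409 302.07915567] [ 0.75211081 -0.20561916  0.03      ]
scene [227 281   5  11  41] [228.68292683 286.29268293] [ 0.54105979 -0.25968277  0.03      ]
side [219   0   6   6  17] [220.70588235   1.94117647] [0.35086115 5.63739971 0.03      ]
side [241   0  14  23  97] [247.53608247   8.48453608] [0.68535543 4.91607613 0.03      ]
side [254   0  19  39 289] [261.57785467  18.12110727] [0.80355305 4.14917169 0.03      ]
side [286   0   6   9  22] [288.68181818   4.        ] [1.23742891 5.20600223 0.03      ]
side [293   0   6  12  19] [295.78947368   5.        ] [1.31628544 5.09846121 0.03      ]
side [268   2   
[... 2067 characters left out ...]
  0.7001026 0.03     ]
side [248 146  19   3  31] [256.74193548 147.32258065] [0.51847905 0.63063825 0.03      ]
side [222 229  18  20 195] [231.85128205 238.05641026] [ 0.3879263  -0.08995339  0.03      ]
side [279 232   6  41  99] [280.84848485 256.32323232] [ 0.53740629 -0.2085486   0.03      ]
side [347 255   5  17  57] [349.19298246 264.45614035] [ 0.73927872 -0.27498001  0.03      ]
[ 281   16  143   95 7758] ((354.8841247558594, 62.29974365234375), (58.11835479736328, 142.93699645996094), 72.47443389892578) [array([0.52172217, 0.1354429 , 0.04      ]), array([0.65378283, 0.17453878, 0.04      ]), array([0.6767338 , 0.12465307, 0.04      ]), array([0.5397568 , 0.08249277, 0.04      ])]
```

View pics/wc.png

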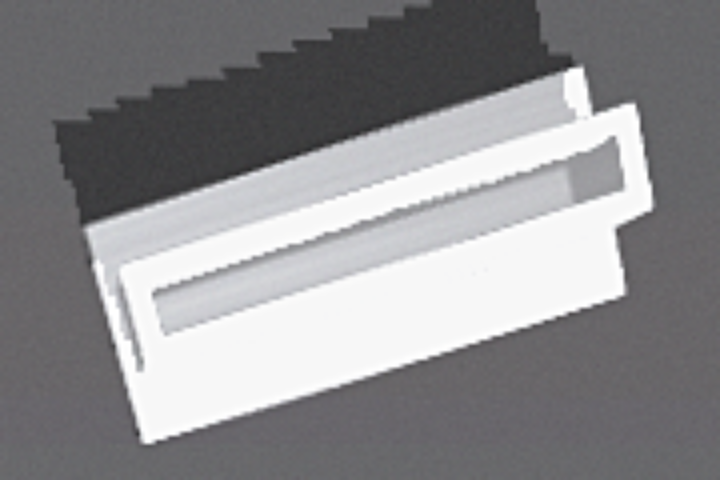

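The crop shows the trough's inner opening with corners at crop/4 + (260,0): (298.2,72.5), (413.7,34.2), (416.2,47.5) and (301.2,83.7). I'll turn the tool so its y lies across the plate and bring the wrist camera over the case.

{"api": "arm_command", "payload": {
  "moves": [
    [[-0.04,0.007,-0.011],[0,0,0.145],0.0918],
    [[-0.08,0.014,-0.022],[0,0,0.29],0.0918],
    [[-0.12,0.021,-0.033],[0,0,0.435],0.0918],
    [[-0.16,0.028,-0.044],[0,0,0.58],0.0918],
    [[-0.19,0.035,-0.055],[0,0,0.725],0.0918]
  ]
}}

```text
time: 0.65
tool_pos: [0.5598, -0.1923, 0.2818]
tool_rot: [-3.141, 0.0, 0.839]
contact_force: [-0.6, -0.6, -0.6]
opening: 0.0922
grip_force: 0.0
```

{"api": "arm_command", "payload": {
  "moves": [
    [[0,0,0],[0,0,0.145],0.0918],
    [[0,0,0],[0,0,0.29],0.0918],
    [[0,0,0],[0,0,0.435],0.0918],
    [[0,0,0],[0,0,0.58],0.0918],
    [[0,0,0],[0,0,0.725],0.0918]
  ]
}}

```text
time: 1.15
tool_pos: [0.5599, -0.19, 0.2813]
tool_rot: [-3.141, 0.001, 0.115]
contact_force: [-0.6, -0.4, 0.4]
opening: 0.0916
grip_force: 0.0
```

{"api": "arm_command", "payload": {
  "moves": [
    [[0,0,0],[0,0,0.13],0.0918],
    [[0,0,0],[0,0,0.26],0.0918],
    [[0,0,0],[0,0,0.26],0.0918],
    [[0,0,0],[0,0,0.26],0.0918],
    [[0,0,0],[0,0,0.26],0.0918]
  ]
}}

```text
time: 1.65
tool_pos: [0.56, -0.19, 0.2816]
tool_rot: [-3.142, 0.0, -0.137]
contact_force: [0.1, 0.4, -0.2]
opening: 0.0921
grip_force: 0.0
```

Run:
```python
from h import *
# rest from first wrist picture (model recomputed from its recorded pose: printed 3-digit values)
W=dict(fx=316.89,fy=316.89,cx=280.265,cy=211.208,k1=-.025)
c=np.array([0.52485188,0.07266747,0.38359228]); f=np.array([-0.00339731,-0.27271849,-0.96208847])
W["R"]=np.array([[1,0,-.003],[0,-.962,.273],f]); W["t"]=-W["R"]@c
P=[on_z(W,*p,.04)for p in((298.2,72.5),(413.7,34.2),(416.2,47.5),(301.2,83.7))]
print(np.round(P,4),np.mean(P,0)); print([np.linalg.norm(P[i]-P[i-3]) for i in range(4)], [np.arctan2(*(P[b]-P[a])[1::-1]) for a,b in((0,1),(3,2))])
o=robot.observe(); print(o["time"],o["tool_pos"],o["tool_rot"],o["qpos"])
m,im=grab("wrist"); np.savez("pics/w1.npz",im=im,**m); cv2.imwrite("pics/w1.png",im[...,::-1])
```

```text
[[0.542  0.1208 0.04  ]
 [0.6551 0.1565 0.04  ]
 [0.6589 0.1445 0.04  ]
 [0.5452 0.1102 0.04  ]] [0.60029989 0.13303395 0.04      ]
[np.float64(0.11861533431151394), np.float64(0.012548434640079298), np.float64(0.1187223359200495), np.float64(0.011076563797711965)] [np.float64(0.30573249083487136), np.float64(0.293326731263649)]
1.65 [ 0.55997538 -0.18996006  0.2816017 ] [-3.14152790e+00  1.82508157e-04 -1.36627700e-01] [-4.56614761e-01  4.34254723e-01  1.23190487e+00  4.07811555e-06
  1.47562668e+00  1.25080888e+00]
```

View pics/w1.png

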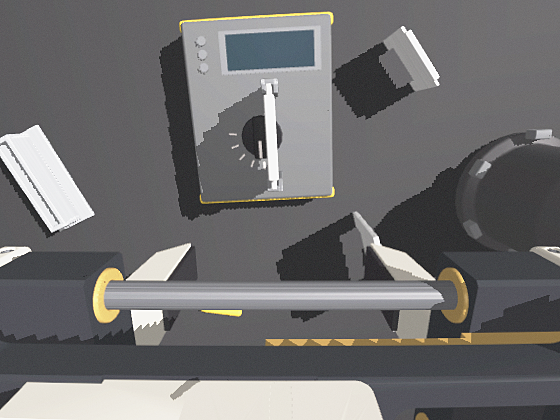

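The wrist picture shows the case upright with corners at about (182,25), (331,15), (333,193) and (202,200). The plate runs from (270,83) to (275,190), the knob is at (260,135), the rest is at left and the dome at right.

Run:
```python
from h import *
d=np.load("pics/w1.npz"); m={k:d[k] for k in d}; im=m["im"]
cr=im[70:200,225:315]; cv2.imwrite("pics/w1c.png",cv2.resize(cr,None,fx=4.6,fy=4.6,interpolation=cv2.INTER_NEAREST)[...,::-1])
g=cv2.cvtColor(im,cv2.COLOR_RGB2GRAY)
for r in range(80,196,8): print(r,g[r,255:290].tolist())
```

```text
80 [170, 168, 173, 170, 167, 146, 250, 229, 234, 216, 194, 199, 200, 201, 200, 200, 200, 199, 202, 222, 237, 201, 207, 164, 171, 172, 171, 175, 169, 174, 172, 173, 173, 171, 174]
88 [169, 168, 169, 109, 112, 96, 125, 205, 198, 201, 210, 221, 251, 248, 248, 254, 255, 73, 129, 197, 198, 208, 207, 145, 172, 173, 172, 170, 173, 175, 172, 175, 172, 176, 170]
96 [107, 103, 106, 101, 105, 105, 102, 95, 133, 248, 255, 249, 248, 247, 247, 247, 248, 252, 255, 168, 70, 69, 99, 166, 178, 170, 174, 171, 173, 171, 173, 169, 170, 171, 170]
104 [104, 103, 104, 103, 101, 106, 103, 98, 111, 194, 253, 250, 247, 247, 247, 247, 247, 248, 250, 255, 154, 168, 171, 167, 172, 170, 171, 169, 170, 171, 166, 172, 169, 169, 171]
112 [102, 101, 104, 104, 104, 105, 103, 100, 98, 142, 240, 253, 248, 247, 247, 247, 247, 247, 249, 255, 213, 160, 167, 167, 170, 169, 169, 170, 171, 170, 170, 171, 171, 171, 167]
120 [49, 54, 52, 52, 51, 54, 53, 52, 40, 77, 206, 254, 249, 247, 247, 247, 247, 247, 248, 251, 255, 155, 168, 167, 168, 169, 169, 166, 168, 166, 168, 169, 170, 164, 170]
128 [48, 49, 50, 51, 52, 54, 52, 48, 45, 
[... 794 characters left out ...]
 163, 165, 161]
168 [97, 95, 114, 172, 171, 167, 152, 150, 159, 191, 163, 78, 105, 201, 253, 249, 247, 247, 247, 247, 247, 249, 255, 208, 151, 159, 165, 166, 162, 162, 165, 161, 164, 164, 163]
176 [96, 98, 101, 97, 99, 99, 93, 96, 98, 99, 96, 96, 94, 144, 245, 252, 247, 247, 247, 247, 247, 248, 253, 255, 107, 125, 141, 174, 162, 160, 159, 160, 159, 166, 160]
184 [94, 99, 102, 97, 97, 100, 98, 99, 96, 98, 98, 97, 100, 112, 109, 96, 168, 255, 251, 248, 252, 255, 67, 114, 199, 183, 192, 199, 155, 158, 159, 160, 160, 164, 164]
192 [93, 98, 97, 93, 95, 95, 92, 88, 112, 172, 165, 161, 161, 162, 163, 159, 160, 162, 163, 162, 164, 161, 163, 163, 158, 159, 159, 161, 163, 157, 162, 160, 161, 160, 158]
```

View pics/w1c.png

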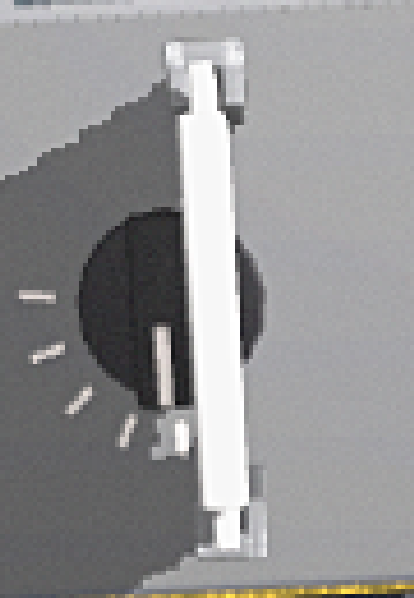

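The crop shows the thick rim from crop rows 113 to 507, columns 180–228 at the top and 203–248 at the bottom. The pointer line points down (-x, at rest) beside the plate, and the ticks are at left.

Run:
```python
from h import *
d=np.load("pics/w1.npz"); m={k:d[k] for k in d}; im=m["im"]
g=(cv2.cvtColor(im,cv2.COLOR_RGB2GRAY)>228).astype(np.uint8); g[:, :255]=0; g[:,290:]=0; g[:96]=0; g[179:]=0
L=[];R=[]
for r in range(98,178,2):
    c=np.flatnonzero(g[r,255:290])+255
    L.append(on_z(m,c[0]-.6,r+.0,.135)[:2]); R.append(on_z(m,c[-1]+.5,r,.135)[:2])
L=np.array(L);R=np.array(R)
v=[np.linalg.svd(a-a.mean(0))[2][0] for a in(L,R)]; v=[x*np.sign(x[0]) for x in v]
yaw=[np.arctan2(x[1],x[0]) for x in v]; print("yaw",yaw,"width",np.linalg.norm(((L-R)@np.array([-np.sin(yaw[0]),np.cos(yaw[0])])).mean()))
f=lambda x,y:on_z(m,225+x/4.6-.4,70+y/4.6-.4,.135)
e=[f(205,113),f(226,507)]; print("ends",e,np.linalg.norm(e[1]-e[0]),"mid",(e[0]+e[1])/2)
# case top corners
E=[on_z(m,*p,.045) for p in((182,28),(331,20))]; print(E,np.linalg.norm(E[0]-E[1]))
y=np.mean(yaw); u=np.array([np.cos(y),np.sin(y)]);n=np.array([-u[1],u[0]])
mid=((e[0]+e[1])/2)[:2]; print("knob est",mid+.013*n)
# knob check: bar top z=.099: pointer line, disc
for p in((162,325),(165,402)): print("pointer",f(*p)*0+on_z(m,225+p[0]/4.6-.4,70+p[1]/4.6-.4,.099))
for p in((38,296),(48,352),(79,400),(127,431)): X=on_z(m,225+p[0]/4.6-.4,70+p[1]/4.6-.4,.045)[:2]; k=mid+.013*n; print("tick r",np.linalg.norm(X-k), np.degrees(np.arctan2((X-k)@n,(X-k)@u)))
```

```text
yaw [np.float64(-0.11009409147584881), np.float64(-0.0864926193565329)] width 0.009931004315488254
ends [array([ 0.65736911, -0.19433827,  0.135     ]), array([ 0.57909564, -0.18728891,  0.135     ])] 0.07859025993086192 mid [ 0.61823237 -0.19081359  0.135     ]
[array([ 0.74786114, -0.1059006 ,  0.045     ]), array([ 0.73280894, -0.27191123,  0.045     ])] 0.16669162451489367
knob est [ 0.61950813 -0.17787634]
pointer [ 0.61635057 -0.17717658  0.099     ]
pointer [ 0.59900501 -0.1751852   0.099     ]
tick r 0.036183969719568394 85.89752878544385
tick r 0.03658901610974179 109.14496789266195
tick r 0.03694138032507715 132.53108583170618
tick r 0.03689515924886006 156.22541369989594
```

{"api": "arm_command", "payload": {
  "moves": [
    [[0.029,-0.0035,0.03],[0,0,-0.022],0.0918],
    [[0.058,-0.007,0.07],[0,0,-0.044],0.0918],
    [[0.058,-0.007,0.11],[0,0,-0.044],0.0918],
    [[0.058,-0.007,0.15],[0,0,-0.044],0.0918],
    [[0.058,-0.007,0.173],[0,0,-0.044],0.08]
  ]
}}

```text
time: 2.2
tool_pos: [0.6169, -0.1903, 0.1047]
tool_rot: [-3.14, 0.005, -0.093]
contact_force: [-0.3, 0.8, -0.5]
opening: 0.0878
grip_force: 0.0
```

{"api": "arm_command", "payload": {
  "moves": [
    [[0,0,0],[0,0,0],0.05],
    [[0,0,0],[0,0,0],0.03],
    [[0,0,0],[0,0,0],0.015],
    [[0,0,0],[0,0,0],0.0],
    [[0,0,0],[0,0,0],0.0]
  ],
  "squeeze": 25
}}

```text
time: 2.7
tool_pos: [0.619, -0.1914, 0.1103]
tool_rot: [3.141, -0.002, -0.095]
contact_force: [-0.1, 0.3, -0.1]
opening: 0.0482
grip_force: 0.0
```

{"api": "arm_command", "payload": {
  "moves": [
    [[0,0,0],[0,0,0],0.0],
    [[0,0,0],[0,0,0],0.0],
    [[0,0,0],[0,0,0],0.0],
    [[0,0,0],[0,0,0],0.0],
    [[0,0,0],[0,0,0],0.0]
  ]
}}

```text
time: 3.2
tool_pos: [0.6184, -0.1907, 0.1087]
tool_rot: [-3.141, 0.0, -0.095]
contact_force: [0.6, 4.7, 1.0]
opening: 0.0101
grip_force: 25.0
```

{"api": "arm_command", "payload": {
  "moves": [
    [[0,0,-0.005],[0,0,0],0.0],
    [[0,0,-0.015],[0,0,0],0.0],
    [[0,0,-0.03],[0,0,0],0.0],
    [[0,0,-0.045],[0,0,0],0.0],
    [[0,0,-0.06],[0,0,0],0.0]
  ]
}}

```text
time: 3.7
tool_pos: [0.6184, -0.1912, 0.17]
tool_rot: [3.141, -0.0, -0.095]
contact_force: [-0.7, -0.3, -2.0]
opening: 0.0099
grip_force: 25.0
```

{"api": "arm_command", "payload": {
  "moves": [
    [[0,0,-0.015],[0,0,0],0.0],
    [[0,0,-0.03],[0,0,0],0.0],
    [[0,0,-0.04],[0,0,0],0.0],
    [[0,0,-0.04],[0,0,0],0.0],
    [[0,0,-0.04],[0,0,0],0.0]
  ]
}}

```text
time: 4.2
tool_pos: [0.6183, -0.1912, 0.2086]
tool_rot: [3.141, 0.0, -0.095]
contact_force: [0.1, -0.2, -1.5]
opening: 0.0098
grip_force: 25.0
```

Run:
```python
from h import *
o=robot.observe(); print(o["time"],o["tool_pos"],o["tool_rot"],o["contact_force"],o["opening"],o["grip_force"])
m,im=grab("side"); a=im[130:280,200:400]; cv2.imwrite("pics/s2.png",cv2.resize(a,None,fx=3,fy=3)[...,::-1])
```

```text
4.2 [ 0.61826023 -0.19115876  0.20860801] [ 3.14144499e+00  9.31167006e-05 -9.53372523e-02] [ 0.0904704  -0.15211357 -1.46282983] 0.00977848237593225 24.988570511341095
```

View pics/s2.png

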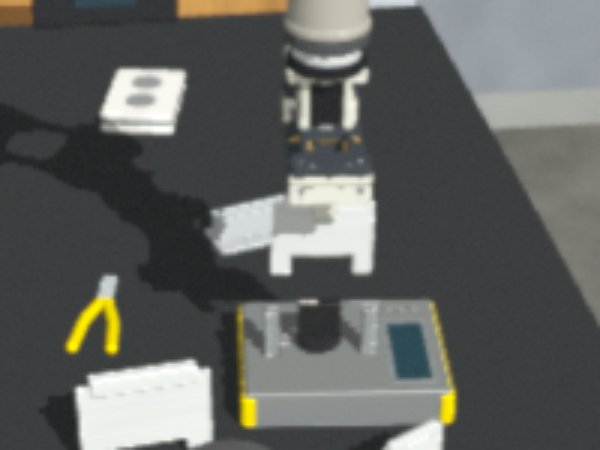

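The side picture shows the plate clear above the posts and hanging level, with the knob bar at rest. I'm moving towards the rest with a second look on the way.

{"api": "arm_command", "payload": {
  "moves": [
    [[-0.01,-0.02,0],[0,0,-0.04],0.0],
    [[-0.025,-0.05,0],[0,0,-0.08],0.0],
    [[-0.04,-0.08,0],[0,0,-0.12],0.0],
    [[-0.055,-0.111,0],[0,0,-0.16],0.0],
    [[-0.07,-0.142,0],[0,0,-0.2],0.0]
  ]
}}

```text
time: 4.75
tool_pos: [0.5612, -0.0419, 0.2078]
tool_rot: [-3.141, 0.002, 0.106]
contact_force: [0.0, 0.6, -1.7]
opening: 0.0096
grip_force: 25.0
```

{"api": "arm_command", "payload": {
  "moves": [
    [[-0.012,-0.045,0],[0,0,-0.06],0.0],
    [[-0.024,-0.09,0],[0,0,-0.12],0.0],
    [[-0.035,-0.13,0],[0,0,-0.17],0.0],
    [[-0.041,-0.153,0],[0,0,-0.195],0.0],
    [[-0.041,-0.153,0],[0,0,-0.195],0.0]
  ]
}}

```text
time: 5.25
tool_pos: [0.5037, 0.1075, 0.2082]
tool_rot: [-3.14, 0.002, 0.304]
contact_force: [-0.6, 0.7, -1.7]
opening: 0.0095
grip_force: 25.0
```

{"api": "arm_command", "payload": {
  "moves": [
    [[0,0,0],[0,0,0],0.0],
    [[0,0,0],[0,0,0],0.0],
    [[0,0,0],[0,0,0],0.0],
    [[0,0,0],[0,0,0],0.0],
    [[0,0,0],[0,0,0],0.0]
  ]
}}

```text
time: 5.75
tool_pos: [0.5057, 0.1042, 0.2086]
tool_rot: [3.142, 0.0, 0.299]
contact_force: [-0.1, -0.2, -1.3]
opening: 0.0097
grip_force: 25.0
```

Run:
```python
from h import *
o=robot.observe(); print(o["time"],o["tool_pos"],o["tool_rot"],o["contact_force"],o["opening"],o["grip_force"])
m,im=grab("wrist"); np.savez("pics/w3.npz",im=im,**m)
p=proj(m,np.array([.6003,.133,.04])); print(p)
cv2.imwrite("pics/w3.png",cv2.resize(im[0:250,130:430],None,fx=2.4,fy=2.4)[...,::-1])
```

```text
5.75 [0.50566922 0.10419105 0.20862264] [3.14156494e+00 4.84685547e-05 2.98663482e-01] [-0.09294338 -0.15501497 -1.30094658] 0.009708169518754407 24.997702538967133
[279.65625252  93.52457304]
```

View pics/w3.png

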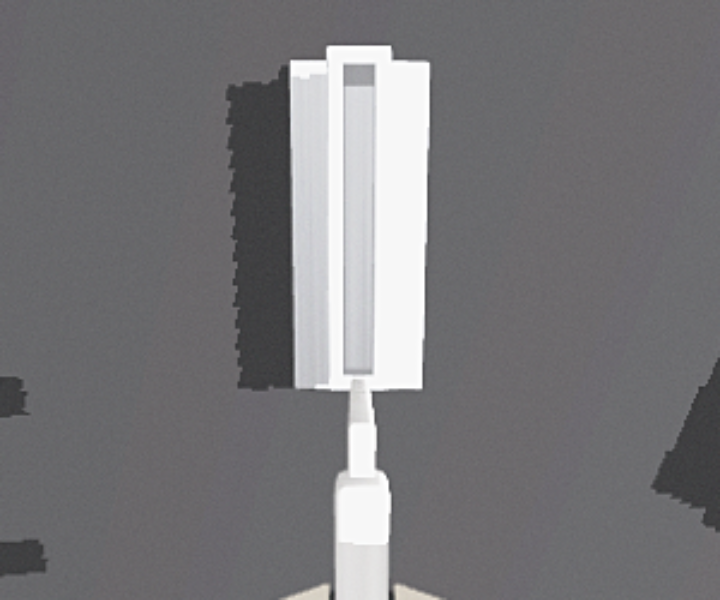

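The trough's inside shows from (343,65)–(376,65) to (343,374)–(373,374) in the crop, and the held plate (column 361) lines up with it.

Run:
```python
from h import *
d=np.load("pics/w3.npz"); m={k:d[k] for k in d}
P=[on_z(m,130+x/2.4-.3,y/2.4-.3,.04)[:2] for x,y in((343,65),(376,65),(374,374),(343,374))]
c=np.mean(P,0); a=(P[0]+P[1]-P[2]-P[3])/2; print(c,np.linalg.norm(a),np.arctan2(a[1],a[0]),[np.linalg.norm(P[0]-P[1]),np.linalg.norm(P[2]-P[3])])
o=robot.observe(); y=o["tool_rot"][2]; D=c-o["tool_pos"][:2]; print("tool dx,dy",D@[np.cos(y),np.sin(y)],D@[np.sin(y),-np.cos(y)])
for col in(349,374): print(on_z(m,130+col/2.4-.3,450/2.4,.19))
```

```text
[0.59961047 0.1331785 ] 0.11823732781563394 0.2941232006774977 [np.float64(0.012708139904397954), np.float64(0.013167981502592893)]
tool dx,dy 0.09832355858749467 0.00011242753754748397
[0.54037247 0.11701684 0.19      ]
[0.54210389 0.1113861  0.19      ]
```

{"api": "arm_command", "payload": {
  "moves": [
    [[0.03,0,0],[0,0,0],0.0],
    [[0.065,0,0],[0,0,0],0.0],
    [[0.09,0,0.01],[0,0,0],0.0],
    [[0.098,-0.0005,0.04],[0,0,0],0.0],
    [[0.098,-0.0005,0.07],[0,0,0],0.0]
  ]
}}

```text
time: 6.3
tool_pos: [0.6005, 0.1344, 0.1379]
tool_rot: [3.141, -0.002, 0.3]
contact_force: [0.1, -0.1, -1.8]
opening: 0.0099
grip_force: 25.0
```

{"api": "arm_command", "payload": {
  "moves": [
    [[0,0,0.01],[0,0,0],0.0],
    [[0,0,0.02],[0,0,0],0.0],
    [[0,0,0.03],[0,0,0],0.0],
    [[0,0,0.04],[0,0,0],0.0],
    [[0,0,0.05],[0,0,0],0.0]
  ]
}}

```text
time: 6.8
tool_pos: [0.5994, 0.1342, 0.0889]
tool_rot: [3.141, -0.002, 0.3]
contact_force: [-0.7, 0.1, -1.3]
opening: 0.0099
grip_force: 25.0
```

{"api": "arm_command", "payload": {
  "moves": [
    [[0,0,0.006],[0,0,0],0.0],
    [[0,0,0.012],[0,0,0],0.0],
    [[0,0,0.017],[0,0,0],0.0],
    [[0,0,0.018],[0,0,0],0.0],
    [[0,0,0.018],[0,0,0],0.0]
  ]
}}

```text
time: 7.3
tool_pos: [0.599, 0.1342, 0.0707]
tool_rot: [3.142, -0.0, 0.3]
contact_force: [0.1, -0.4, -1.1]
opening: 0.0097
grip_force: 25.0
```

{"api": "arm_command", "payload": {
  "moves": [
    [[0,0,0.002],[0,0,0],0.0],
    [[0,0,0.002],[0,0,0],0.01],
    [[0,0,0.002],[0,0,0],0.02],
    [[0,0,0.002],[0,0,0],0.04],
    [[0,0,0.002],[0,0,0],0.08]
  ]
}}

```text
time: 7.8
tool_pos: [0.5992, 0.1342, 0.0691]
tool_rot: [3.141, -0.001, 0.3]
contact_force: [-0.3, -0.3, -0.3]
opening: 0.029
grip_force: 0.0
```

{"api": "arm_command", "payload": {
  "moves": [
    [[0,0,0.002],[0,0,0],0.0918],
    [[0,0,0.002],[0,0,0],0.0918],
    [[0,0,0.002],[0,0,0],0.0918],
    [[0,0,0],[0,0,0],0.0918],
    [[0,0,-0.02],[0,0,0],0.0918]
  ]
}}

```text
time: 8.3
tool_pos: [0.5973, 0.134, 0.0868]
tool_rot: [-3.141, 0.005, 0.3]
contact_force: [0.6, 0.5, 1.0]
opening: 0.0692
grip_force: 0.0
```

{"api": "arm_command", "payload": {
  "moves": [
    [[0,0,-0.03],[0,0,0],0.0918],
    [[0,0,-0.06],[0,0,0],0.0918],
    [[0,0,-0.09],[0,0,0],0.0918],
    [[0,0,-0.11],[0,0,0],0.0918],
    [[0,0,-0.11],[0,0,0],0.0918]
  ]
}}

```text
time: 8.8
tool_pos: [0.6006, 0.1344, 0.2025]
tool_rot: [3.14, -0.007, 0.3]
contact_force: [-0.1, 0.4, -1.8]
opening: 0.0915
grip_force: 0.0
```

Run:
```python
from h import *
o=robot.observe(); print(o["time"],o["tool_pos"],o["tool_rot"],o["contact_force"],o["opening"],o["grip_force"])
m,im=grab("side"); a=im[150:280,200:370]; b=robot.read_camera("scene")[150:280,240:410]
cv2.imwrite("pics/s4.png",cv2.resize(np.vstack([a,b]),None,fx=2.3,fy=2.3)[...,::-1])
```

```text
8.8 [0.60059616 0.13440396 0.20245052] [ 3.14017272 -0.00687336  0.29985325] [-0.0952991   0.39134133 -1.81689153] 0.09148845530596288 0.0
```

View pics/s4.png

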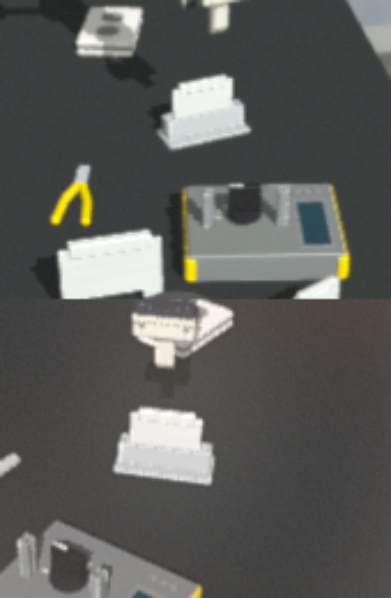

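The plate stands upright in the trough, slightly leaning, in both views, and the knob is free and at rest. Next is the knob.

{"api": "arm_command", "payload": {
  "moves": [
    [[-0.007,0.03,0],[0,0,0.04],0.0918],
    [[-0.015,0.06,0],[0,0,0.08],0.0918],
    [[-0.022,0.09,0],[0,0,0.12],0.0918],
    [[-0.03,0.12,0],[0,0,0.16],0.0918],
    [[-0.0375,0.152,0],[0,0,0.2],0.08]
  ]
}}

```text
time: 9.4
tool_pos: [0.6071, -0.023, 0.1968]
tool_rot: [-3.141, 0.003, 0.098]
contact_force: [-0.1, 0.2, 0.4]
opening: 0.0875
grip_force: 0.0
```

{"api": "arm_command", "payload": {
  "moves": [
    [[-0.002,0.035,0],[0,0,0.04],0.07],
    [[-0.004,0.07,0],[0,0,0.08],0.06],
    [[-0.006,0.11,0],[0,0,0.12],0.05],
    [[-0.007,0.14,0],[0,0,0.16],0.05],
    [[-0.007,0.155,0],[0,0,0.193],0.05]
  ]
}}

```text
time: 9.9
tool_pos: [0.6156, -0.1795, 0.1966]
tool_rot: [-3.141, 0.003, -0.097]
contact_force: [0.2, 0.8, -0.5]
opening: 0.0512
grip_force: 0.0
```

{"api": "arm_command", "payload": {
  "moves": [
    [[0,0,0],[0,0,0],0.05],
    [[0,0,0],[0,0,0],0.05],
    [[0,0,0],[0,0,0],0.05],
    [[0,0,0],[0,0,0],0.05],
    [[0,0,0],[0,0,0],0.05]
  ]
}}

```text
time: 10.4
tool_pos: [0.6166, -0.1759, 0.199]
tool_rot: [-3.142, -0.0, -0.092]
contact_force: [0.3, 0.2, -1.1]
opening: 0.0498
grip_force: 0.0
```

Run:
```python
from h import *
o=robot.observe(); print(o["time"],o["tool_pos"],o["tool_rot"],o["contact_force"],o["opening"],o["qpos"])
y=o["tool_rot"][2]; D=np.array([.619,-.1775])-o["tool_pos"][:2]; print("tool dx,dy",D@[np.cos(y),np.sin(y)],D@[np.sin(y),-np.cos(y)],"dz",o["tool_pos"][2]-.065,"rot",y+.093)
```

```text
10.4 [ 0.61663038 -0.17587333  0.19896556] [-3.14155612e+00 -3.02976295e-04 -9.15258044e-02] [ 0.34609058  0.17328812 -1.09366256] 0.049827600958565775 [-3.97334020e-01  5.78516038e-01  1.21634330e+00  1.29298029e-04
  1.34645540e+00  1.26495936e+00]
tool dx,dy 0.0025083746515380443 0.001403281040935233 dz 0.1339655596744909 rot 0.0014741956426092273
```

{"api": "arm_command", "payload": {
  "moves": [
    [[0.0025,0.0015,0.03],[0,0,0],0.05],
    [[0.0025,0.0015,0.065],[0,0,0],0.05],
    [[0.0025,0.0015,0.1],[0,0,0],0.05],
    [[0.0025,0.0015,0.12],[0,0,0],0.05],
    [[0.0025,0.0015,0.132],[0,0,0],0.05]
  ]
}}

```text
time: 10.9
tool_pos: [0.618, -0.1779, 0.0647]
tool_rot: [-3.141, 0.003, -0.093]
contact_force: [1.2, 0.5, 0.1]
opening: 0.05
grip_force: 0.0
```

{"api": "arm_command", "payload": {
  "moves": [
    [[0,0,0.001],[0,0,0],0.04],
    [[0,0,0.001],[0,0,0],0.02],
    [[0,0,0.001],[0,0,0],0.0],
    [[0,0,0.001],[0,0,0],0.0],
    [[0,0,0.001],[0,0,0],0.0]
  ],
  "squeeze": 30
}}

```text
time: 11.4
tool_pos: [0.6197, -0.1766, 0.067]
tool_rot: [-3.138, -0.002, -0.094]
contact_force: [2.4, 17.2, 5.6]
opening: 0.0146
grip_force: 8.9
```

{"api": "arm_command", "payload": {
  "moves": [
    [[0,0,0],[0,0,0],0.0],
    [[0,0,0],[0,0,0],0.0],
    [[0,0,0],[0,0,0],0.0],
    [[0,0,0],[0,0,0],0.0],
    [[0,0,0],[0,0,0],0.0]
  ]
}}

```text
time: 11.9
tool_pos: [0.6198, -0.1761, 0.067]
tool_rot: [-3.138, -0.002, -0.093]
contact_force: [1.6, 9.3, 4.6]
opening: 0.014
grip_force: 30.0
```

{"api": "arm_command", "payload": {
  "moves": [
    [[0,-0.0015,-0.001],[0,0,0],0.0],
    [[0,-0.0015,-0.001],[0,0,0.03],0.0],
    [[0,-0.0015,-0.001],[0,0,0.08],0.0],
    [[0,-0.0015,-0.001],[0,0,0.14],0.0],
    [[0,-0.0015,-0.001],[0,0,0.2],0.0]
  ]
}}

```text
time: 12.4
tool_pos: [0.6197, -0.176, 0.0671]
tool_rot: [-3.14, -0.001, -0.295]
contact_force: [3.6, 4.8, -1.7]
opening: 0.0141
grip_force: 30.0
```

{"api": "arm_command", "payload": {
  "moves": [
    [[0,0,0],[0,0,0.05],0.0],
    [[0,0,0],[0,0,0.1],0.0],
    [[0,0,0],[0,0,0.15],0.0],
    [[0,0,0],[0,0,0.2],0.0],
    [[0,0,0],[0,0,0.22],0.0]
  ]
}}

```text
time: 12.9
tool_pos: [0.6197, -0.1761, 0.0671]
tool_rot: [-3.14, -0.001, -0.515]
contact_force: [3.0, 4.6, -2.1]
opening: 0.0141
grip_force: 30.0
```

Run:
```python
from h import *
o=robot.observe(); print(o["time"],o["tool_pos"],o["tool_rot"],o["contact_force"],o["torque"],o["opening"],o["grip_force"],o["qpos"][5])
```

```text
12.9 [ 0.61974062 -0.17606664  0.0671082 ] [-3.13962823e+00 -8.59925097e-04 -5.14571408e-01] [ 2.9712112   4.55525087 -2.12460761] [ 0.83583012 -0.43087695  0.07422793] 0.014050487651370206 29.98976022005081 1.6877663924031072
```

{"api": "arm_command", "payload": {
  "moves": [
    [[0,0,0],[0,0,0.05],0.0],
    [[0,0,0],[0,0,0.1],0.0],
    [[0,0,0],[0,0,0.15],0.0],
    [[0,0,0],[0,0,0.2],0.0],
    [[0,0,0],[0,0,0.24],0.0]
  ]
}}

```text
time: 13.4
tool_pos: [0.6197, -0.1761, 0.0671]
tool_rot: [-3.14, -0.0, -0.755]
contact_force: [3.7, 4.5, -1.0]
opening: 0.0135
grip_force: 30.0
```

{"api": "arm_command", "payload": {
  "moves": [
    [[0,0,0],[0,0,0.05],0.0],
    [[0,0,0],[0,0,0.1],0.0],
    [[0,0,0],[0,0,0.15],0.0],
    [[0,0,0],[0,0,0.18],0.0],
    [[0,0,0],[0,0,0.18],0.0]
  ]
}}

```text
time: 13.9
tool_pos: [0.6197, -0.1761, 0.0671]
tool_rot: [-3.14, 0.0, -0.934]
contact_force: [3.0, 4.3, -2.3]
opening: 0.0141
grip_force: 30.0
```

{"api": "arm_command", "payload": {
  "moves": [
    [[0,0,0],[0,0,0.05],0.0],
    [[0,0,0],[0,0,0.1],0.0],
    [[0,0,0],[0,0,0.15],0.0],
    [[0,0,0],[0,0,0.2],0.0],
    [[0,0,0],[0,0,0.24],0.0]
  ]
}}

```text
time: 14.4
tool_pos: [0.6196, -0.1761, 0.0671]
tool_rot: [-3.14, 0.001, -1.175]
contact_force: [2.8, 4.3, -2.4]
opening: 0.014
grip_force: 30.0
```

{"api": "arm_command", "payload": {
  "moves": [
    [[0,0,0],[0,0,0.04],0.0],
    [[0,0,0],[0,0,0.08],0.0],
    [[0,0,0],[0,0,0.12],0.0],
    [[0,0,0],[0,0,0.15],0.0],
    [[0,0,0],[0,0,0.175],0.0]
  ]
}}

```text
time: 14.9
tool_pos: [0.6196, -0.1761, 0.0671]
tool_rot: [-3.14, 0.001, -1.349]
contact_force: [2.8, 4.6, -1.3]
opening: 0.0137
grip_force: 30.0
```

{"api": "arm_command", "payload": {
  "moves": [
    [[0,0,0],[0,0,0],0.0],
    [[0,0,0],[0,0,0],0.0],
    [[0,0,0],[0,0,0],0.0],
    [[0,0,0],[0,0,0],0.0],
    [[0,0,0],[0,0,0],0.0]
  ]
}}

```text
time: 15.4
tool_pos: [0.6196, -0.1761, 0.0671]
tool_rot: [-3.14, 0.001, -1.348]
contact_force: [2.6, 4.9, -2.2]
opening: 0.0138
grip_force: 30.0
```

Run:
```python
from h import *
o=robot.observe(); print(o["time"],o["tool_pos"],o["tool_rot"],o["contact_force"],o["torque"],o["opening"],o["grip_force"],o["qpos"][5])
a=robot.read_camera("scene")[150:310,210:340]; b=robot.read_camera("side")[150:310,240:370]
cv2.imwrite("pics/f.png",cv2.resize(np.hstack([a,b]),None,fx=3,fy=3)[...,::-1])
```

```text
15.4 [ 0.61962785 -0.17610625  0.06705765] [-3.13991702e+00  9.30170517e-04 -1.34783861e+00] [ 2.61247359  4.85677788 -2.2029953 ] [ 0.82481478 -0.31136659  0.03045406] 0.013777675833114879 29.98998999595642 2.5210346304452127
```

View pics/f.png

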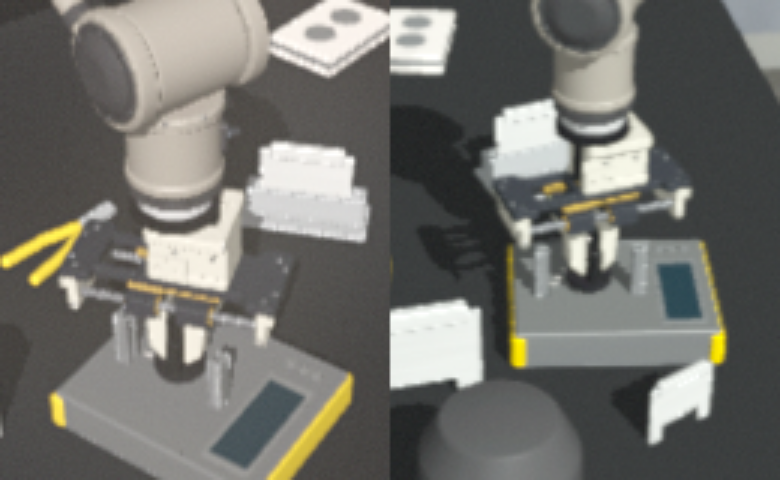

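The fingers hold the bar turned about 72 degrees, with the opening steady at 14 mm and no slip. The plate stands in the trough.

```bash
python3 -c "
from cell import robot
print(robot.hand_in())"
```

```text
the job is handed in; nothing more can be done
None
```

I handed the job in (no verdict came back): the lock plate stands released in the rest's trough, and the gripper still holds the knob with 30 N at the third stop, having turned it about 1.255 rad (the stop is at 1.257).

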